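# Latch the clamp on the black lattice print

### The job

Clamp the black lattice print in its fixture: flip the fixture's brass loop forward so that its end bar drops over the yellow keeper hook, then push the red lever back and down, past its toggle point, until it lies flat with the loop hooked. Leave the look-alike fixture with the orange print alone.

Things in the scene. Friction and masses are not known exactly. Their poses are not given: they have to be found in the camera images.
- black_lever (a joint): Red-ended lever on the fixture holding the BLACK print. 0 upright, negative leans toward the keeper (starts -0.4 to -0.15), 1.57 flat, away from the keeper, at its stop. Stays where left (1 N). Pivot at x -68.5, y 0, z +2 mm from black_seat before tightening; grip moves to -x as the angle grows. Hooked, it resists with a few N as it draws the jaw 3 mm; toggle at about 1.3, then stays shut.
- black_tip (a point): Middle of that lever's free end, 65 mm from its pivot, about 92 mm above the table at the start. The lever is 8 mm thick and 18 mm wide; its last 30 mm is a red grip 10 mm thick, 26 mm wide.
- black_bar (a point): Middle of the end bar (6 mm thick, 50 long, along y) of that lever's brass loop: two 85 mm wires 44 mm apart, hinged on the lever 20 mm from its pivot, straddling it. Swings freely. Starts standing, leaning back (-x) past vertical 8 to 25 degrees on a stop, bar 120 to 138 mm up. Pushed forward past vertical it falls in about 1 s, bar beyond the keeper lip, if the lever still stands as found.
- black_seat (a point): Hooked place of the bar's centre: at the +x face of the yellow keeper post (26 mm wide), 28 mm above the table, under a lip (top 39 mm up) reaching 3 mm past this point. Axes: x from lever to keeper, y left, z up. Moves to -x up to 8 mm with the sprung jaw (top 25 mm up). Print: 47 mm cage at x -35, y -57 mm, top 59 mm up. Plate: x -178 to 37, y -88 to 38 mm.
- orange_bar (a point): The same bar point on the look-alike fixture holding the ORANGE lattice print, built exactly alike, standing left or right of the black one's. Leave it as it is.
Mind the look-alikes: they are no part of the job. Leave any green look-alike of the part that bears black_lever alone.

How it is judged:
On the way:
1. the loop's bar lies over the keeper, behind its lip and below the lip's top, while the lever still stands open (value of joint black_lever below 0.7 rad and x of black_bar in the frame of black_seat between -0.004 and 0.025 m and z of black_bar in the frame of black_seat below 0.008 m), for 0.2 s.
At the end, for the whole second after the job is handed in: The black print's lever lies flat (1.45 rad or more, past its toggle point) and its loop bar sits hooked under the keeper's lip (within about 6 mm of the seat along x, 7 mm in height); the orange print's loop and lever are where they were (bar within 20 mm) (value of joint black_lever above 1.45 rad and x of black_bar in the frame of black_seat between -0.004 and 0.006 m and z of black_bar in the frame of black_seat between -0.007 and 0.007 m and distance of orange_bar from where it was at the start of the episode below 0.02 m); the robot touches nothing.
It fails at once if the orange print's loop or lever is moved (bar by more than 20 mm) (distance of orange_bar from where it was at the start of the episode above 0.02 m).
It also fails if it takes over 40 s, if anything falls off the work surface, if the arm or the gripper's body presses on something with over 40 N, if the wrist force passes 120 N, or if a joint passes its speed limit or range.

### The arm

A 6-joint arm with a two-finger parallel gripper is mounted at the origin on the work surface. World frame = base frame: x ahead of the robot, y to its left, z up, the work surface at z = 0. Lengths are in m, angles in rad, forces in N, time in s.
With the tool pointing down it reaches from about 0.325 to 0.9 m from the base axis. Payload 6.1 kg.
Tool frame: the origin (TCP) lies on the centre line of the jaws, within the pads' length; the fingertips stand 11 mm ahead of it and the grasp point (between the pads) lies 8 mm behind it; x points along the fingers, y is the direction in which the jaws open and shut, and the axes are right-handed (so a half turn about x gives the same grasp; the last joint's range is limited). The gripper opens to 87 mm and grips with 3 to 60 N. Pads are 19 mm wide; open, the fingers measure 117 mm over their backs; the gripper's body (75 mm by 190 mm) begins 51 mm behind the grasp point.
Start: joints at [1.153, 0.22, 1.526, -0, 1.395, -0.126], TCP at [0.18, 0.599, 0.234] pointing down, gripper open.
Joint ranges: [-2.98, 2.98], [-0.91, 2.08], [0.09, 2.57], [-1.24, 4.39], [0.2, 2.65], [-2.68, 2.68]. Speed limits (rad/s): [2.57, 2.57, 3.01, 3.14, 3.14, 3.14].

### API

Orientations are given as [roll, pitch, yaw] about the fixed x, y, z axes, in that order (R = Rz(yaw) Ry(pitch) Rx(roll)).
In Python, from bench import status, camera, camera_params, ctrl, cut_out, place_of gives the robot as it stands.
- The arm moves only by the tool jog_arm, never from a script. Its argument "deltas" is one flat list of numbers, 5 for each row, row after row: the finger opening in mm, from 0 to 87, then the shift along the world's x, y, z in mm, then the turn about the world's z in rad. In form: [gripper, dx, dy, dz, spin, gripper, dx, dy, dz, spin, ...]. A call has 1 to 20 rows; each row is the pose to reach, as a shift and turn from the pose commanded when the call began; what a row does not reach only later rows make up. A row lasts 1/12 s, in which the tool goes at most 41.7 mm and 7.16 degrees, less where a joint would pass 70% of its speed; a pose out of reach is approached as far as the arm can. A call with a gripper value outside its range is refused whole. The fingers move at their own pace and stop on an object; "squeeze" is the grip in N (left out, the last holds). Time passes only in rows, so rows that repeat a pose let the fingers close. It gives the time, the measured TCP pose, the force and the opening at its end, in the units of the state.
- status.get_obs(): the state, without advancing time (a new reading comes with each control period).
- camera(name): name is "scene" or "top"; returns the picture (420x560x3 uint8, blue, green, red); there is no depth.
- camera_params(name): a dict with "mtx" (3x3 intrinsics, pixels), "position" and "rotation" of the camera in the world. Camera axes: x right, y down, z forward; pixel columns grow to the right and rows downward; lengths in m; the calibration is good to about 2 mm. A picture is of the moment at which its call begins. camera_params takes no time and is no camera call.
- ctrl.finish_job(): hands the job in, once; it reports no verdict.
Trained networks look in the newest picture that a camera, given by its name, has taken for a name from the list of things; names that differ only in an ending like _2 or _b are one class to them, and where a whole thing is asked for, a point or a joint stands for the part that bears it (a point fixed in the world has none). Each returns a list of dicts, best first, with "p" (0 to 1); they miss things now and then, are a little off and sometimes report something else, mostly with a low value. They report only what shows in the picture. A call takes as long as a camera call. They do not tell look-alikes from the thing itself.
- cut_out(name, camera): "mask" (420x560 bool, what is visible of it).
- place_of(name, camera): "xyz" ([x, y, z] in m, in world coordinates, good to about 4 mm: a listed point, or the origin of a listed thing).
The state is a dict: "time": time; "joints": joint angles; "joint_vel": joint speeds; "tau": joint torques, N m; "tool_pos": TCP position; "eef_rot": TCP orientation; "ft_force": force on the tool from outside, world axes, zero at the start; "moment": the same for the moment, N m; "opening": opening from 0.0 (shut) to 1.0 (fully open).
Only numpy, scipy, OpenCV 4.12 (cv2) and the standard library are available. Lean on these libraries where they do the work, as an engineer would, in place of code of your own. Each camera call takes 0.05 s, during which the arm holds its last target.

## Working session

There is one attempt and no reset: what is moved stays moved. The work goes in short steps, Python scripts to look and compute and a tool call to move; the robot and the scene stay as the last step left them, time stands still between calls to the robot, and variables do not carry over. Pictures are saved under pics/ and viewed, and the job is handed in when it is done.

Besides the shell and the picture viewer there is one more tool, called after "Emit:" as name(argument=value, ...) on one line, values as JSON. jog_arm: Moves the arm, as the interface text tells. Its arguments: {"type":"object","properties":{"deltas":{"type":"array","items":{"type":"number"}},"squeeze":{"type":"number"}},"required":["deltas"]}

```bash
mkdir -p pics; ls
cat > h.py <<'E'
import numpy as np, cv2
from bench import status, camera, camera_params, ctrl, cut_out, place_of
def proj(n,P):
    c=camera_params(n);R=np.array(c["rotation"]);t=np.array(c["position"])
    q=(np.atleast_2d(P)-t)@R; q=q@np.array(c["mtx"]).T
    return q[:,:2]/q[:,2:]
E
python3 - <<'E'
from h import *
for n in("scene","top"):
    im=camera(n);cv2.imwrite(f"pics/{n}0.png",im)
    c=camera_params(n);print(n,c["position"],np.round(c["rotation"],3).tolist(),c["mtx"])
    for k in("black_tip","black_bar","black_seat","orange_bar"):
        print(k,[(np.round(d["xyz"],4).tolist(),round(d["p"],2)) for d in place_of(k,n)])
print(status.get_obs())
E
```

```text
pics
scene [1.33300242 0.37851529 0.76943864] [-2.22, 0.001, 1.809] [[422.31189086   0.         278.7190893 ]
 [  0.         422.31189086 214.6187691 ]
 [  0.           0.           1.        ]]
black_tip [([0.5618, 0.6477, 0.0946], 0.98), ([0.5844, 0.1517, 0.0949], 0.79), ([0.3068, -0.2821, 0.0996], 0.67), ([0.4327, 0.3776, 0.0937], 0.62)]
black_bar [([0.542, 0.147, 0.1279], 0.75), ([0.5575, 0.6463, 0.1337], 0.68), ([0.2995, -0.2828, 0.1319], 0.5), ([0.4252, 0.374, 0.1335], 0.49)]
black_seat [([0.6292, 0.6386, 0.0287], 0.84), ([0.3721, -0.279, 0.0304], 0.68), ([0.498, 0.392, 0.025], 0.64), ([0.6352, 0.1547, 0.03], 0.62)]
orange_bar [([0.5566, -0.1493, 0.136], 0.6)]
top [0.29215246 0.17648972 1.12690626] [-2.944, 0.007, -1.581] [[388.23281207   0.         275.08841479]
 [  0.         388.23281207 204.54684058]
 [  0.           0.           1.        ]]
black_tip [([0.5828, 0.1498, 0.0948], 0.6), ([0.5636, 0.6488, 0.0953], 0.6), ([0.4297, 0.3798, 0.0934], 0.57), ([0.3048, -0.2815, 0.0922], 0.55)]
black_bar [([0.4268, 0.3747, 0.1287], 0.62), ([0.5424, 0.1507, 0.1254], 0.52), ([0.5625, 
[... 190 characters left out ...]
0.0267], 0.55)]
orange_bar [([0.5581, -0.1496, 0.133], 0.62)]
{'time': 0.5, 'joints': array([ 1.15291301e+00,  2.20441554e-01,  1.52654668e+00, -1.72182705e-05,
        1.39468440e+00, -1.26091746e-01]), 'joint_vel': array([-0.00096052,  0.00011781, -0.00019788,  0.00067583,  0.00065782,
        0.00079867]), 'tau': array([-3.18831362e-04, -4.94031715e+01, -3.87303364e+01,  6.98157842e-02,
        4.82176279e-02, -3.08783842e-05]), 'tool_pos': array([0.17978538, 0.5985539 , 0.23348713]), 'eef_rot': array([-1.4880493 ,  1.57071456, -1.77983786]), 'ft_force': array([-0.20653759,  0.10016785, -0.21552117]), 'moment': array([ 0.0088081 ,  0.01500032, -0.04451289]), 'opening': 0.9961732626945223}
```

View pics/scene0.png

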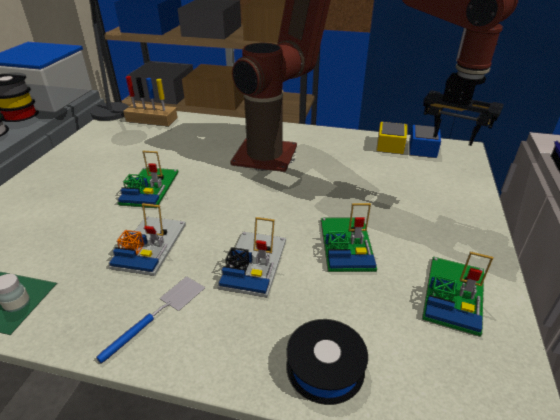

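View pics/top0.png

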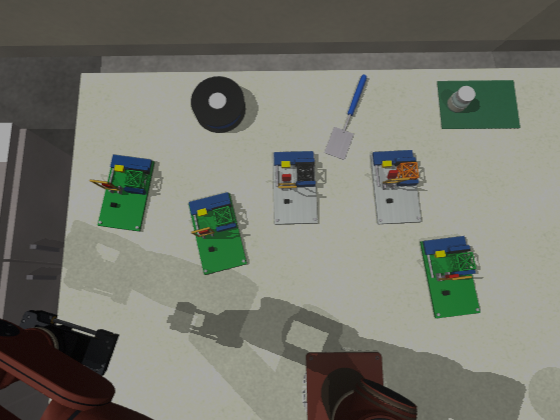

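```bash
sed -i 's/R=np.array(c\["rotation"\])/R=cv2.Rodrigues(np.array(c["rotation"],float))[0] if np.size(c["rotation"])==3 else np.array(c["rotation"])/' h.py
python3 - <<'E'
from h import *
from scipy.optimize import least_squares
S=np.array([.6365,.1510,.028])
print(np.shape(camera_params("top")["rotation"]), np.round(proj("top",[S,[.5424,.1507,.1254]]),1),np.round(proj("scene",[S,[.5424,.1507,.1254]]),1))
for n in("top","scene"):
    im=cv2.imread(f"pics/{n}0.png")
    for yaw,col in((0,(0,0,255)),(.05,(255,0,0))):
        C=np.array([[-.178,-.088,-.02],[.037,-.088,-.02],[.037,.038,-.02],[-.178,.038,-.02]])
        c,s=np.cos(yaw),np.sin(yaw)
        W=C@np.array([[c,s,0],[-s,c,0],[0,0,1]])+S
        p=proj(n,W); 
        if col[2]: c0=p.mean(0)
        x,y=(c0-50).astype(int)
        if col[2]: crop=cv2.resize(im[y:y+100,x:x+100],None,fx=6,fy=6,interpolation=cv2.INTER_CUBIC)
        cv2.polylines(crop,[np.int32((p-[x,y]+.5)*6)],True,col,1)
    cv2.imwrite(f"pics/{n}_crop.png",crop)
E
```

```text
(3,) [[-42.2 116.8]
 [-82.8 115.2]] [[571.3 493.7]
 [487.2 467. ]]Traceback (most recent call last):
  File "<stdin>", line 14, in <module>
cv2.error: OpenCV(4.12.0) /io/opencv/modules/imgproc/src/resize.cpp:4208: error: (-215:Assertion failed) !ssize.empty() in function 'resize'
```

View pics/top_crop.png

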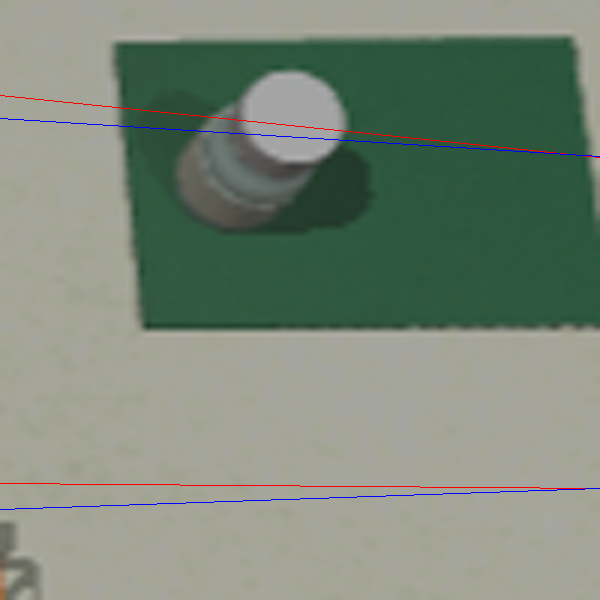

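```bash
cat > h.py <<'E'
import numpy as np, cv2
from scipy.spatial.transform import Rotation
from bench import status, camera, camera_params, ctrl, cut_out, place_of
def proj(n,P):
    c=camera_params(n);R=Rotation.from_euler("xyz",c["rotation"]).as_matrix();t=np.array(c["position"])
    q=(np.atleast_2d(P)-t)@R; q=q@np.array(c["mtx"]).T
    return q[:,:2]/q[:,2:]
E
python3 - <<'E'
from h import *
S=np.array([.6365,.1510,.028])
print(np.round(proj("top",[S,[.5424,.1507,.1254]]),1),np.round(proj("scene",[S,[.5424,.1507,.1254]]),1))
for n in("top","scene"):
    im=cv2.imread(f"pics/{n}0.png")
    for yaw,col in((0,(0,0,255)),(.05,(255,0,0))):
        C=np.array([[-.178,-.088,-.02],[.037,-.088,-.02],[.037,.038,-.02],[-.178,.038,-.02]])
        c,s=np.cos(yaw),np.sin(yaw)
        W=C@np.array([[c,s,0],[-s,c,0],[0,0,1]])+S
        p=proj(n,W); 
        if col[2]: c0=p.mean(0)
        x,y=(c0-50).astype(int)
        if col[2]: crop=cv2.resize(im[y:y+100,x:x+100],None,fx=6,fy=6,interpolation=cv2.INTER_CUBIC)
        cv2.polylines(crop,[np.int32((p-[x,y]+.5)*6)],True,col,1)
    cv2.imwrite(f"pics/{n}_crop1.png",crop)
R=Rotation.from_euler("xyz",status.get_obs()["eef_rot"]).as_matrix();print(R.round(3))
E
```

```text
[[285.1 163.2]
 [286.4 186.2]] [[255.8 275.8]
 [264.9 221.2]]
[[-0.     0.288  0.958]
 [-0.     0.958 -0.288]
 [-1.    -0.     0.   ]]
```

View pics/top_crop1.png

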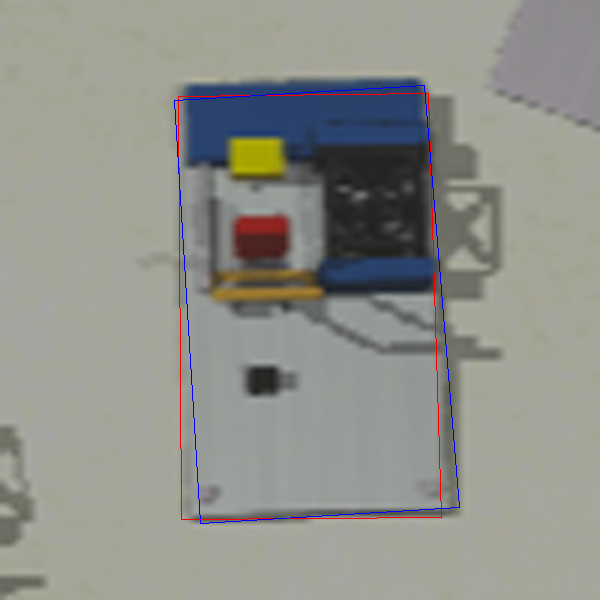

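View pics/scene_crop1.png

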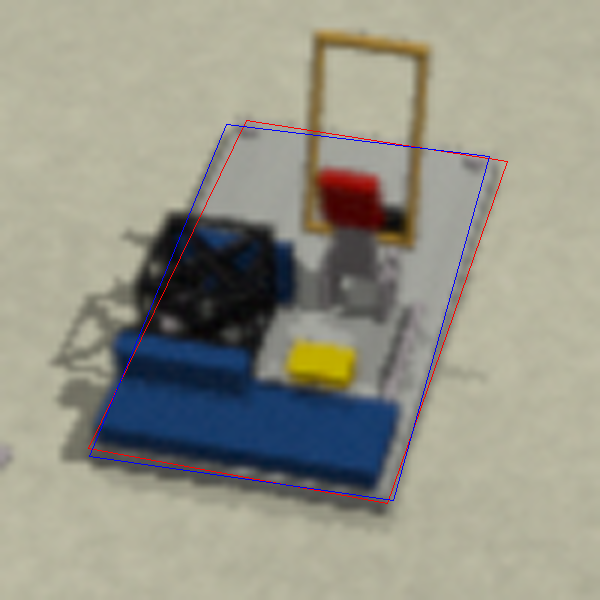

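Emit:
jog_arm(deltas=[0, 35, -35, 0, 0.1, 0, 60, -60, 0, 0.2, 0, 85, -90, 0, 0.3, 0, 110, -120, 0, 0.3, 0, 130, -150, 0, 0.3, 0, 155, -180, 0, 0.3, 0, 180, -210, 0, 0.3, 0, 200, -240, 0, 0.3, 0, 220, -270, 0, 0.3, 0, 240, -300, 0, 0.3, 0, 255, -330, 0, 0.3, 0, 275, -360, 0, 0.3, 0, 290, -390, 0, 0.3, 0, 305, -420, 0, 0.3, 0, 318, -450, 0, 0.3, 0, 318, -450, 0, 0.3, 0, 318, -450, 0, 0.3, 0, 318, -450, 0, 0.3], squeeze=20)

```text
time: 2.0
tool_pos: [0.4976, 0.1489, 0.2335]
eef_rot: [1.966, 1.57, 1.974]
ft_force: [-0.4, 0.3, -0.3]
opening: 0.006
```

Emit:
jog_arm(deltas=[0, 0, 0, -40, 0, 0, 0, 0, -80, 0, 0, 0, 0, -107, 0, 0, 0, 0, -107, 0])

```text
time: 2.33
tool_pos: [0.4923, 0.1494, 0.1201]
eef_rot: [-3.04, 1.559, -3.03]
ft_force: [-1.1, 0.0, -0.6]
opening: 0.005
```

```bash
cat > look.py <<'E'
from h import *
import sys
t=sys.argv[1]; o=[]
for n,(x,y) in(("top",(250,130)),("scene",(200,170))):
    im=camera(n); o.append(cv2.resize(im[y:y+130,x:x+100],None,fx=4,fy=4,interpolation=cv2.INTER_CUBIC))
    for k in("black_tip","black_bar","black_seat"):
        print(n,k,[(np.round(d["xyz"],4).tolist(),round(d["p"],2)) for d in place_of(k,n) if abs(d["xyz"][1]-.15)<.06])
    print("orange",[(np.round(d["xyz"],4).tolist()) for d in place_of("orange_bar",n)][:1])
cv2.imwrite(f"pics/{t}.png",np.hstack(o)); s=status.get_obs();print(s["time"],s["tool_pos"],s["ft_force"])
E
python3 look.py a1
```

```text
top black_tip []
top black_bar []
top black_seat []
orange [[0.5571, -0.148, 0.135]]
scene black_tip [([0.5848, 0.153, 0.0938], 0.76)]
scene black_bar [([0.5392, 0.1489, 0.1294], 0.74)]
scene black_seat [([0.6335, 0.1522, 0.0282], 0.91)]
orange [[0.5602, -0.1476, 0.1341]]
2.8333 [0.49854653 0.14869254 0.12778335] [ 0.7115433  -1.18199217 -0.36686242]
```

View pics/a1.png

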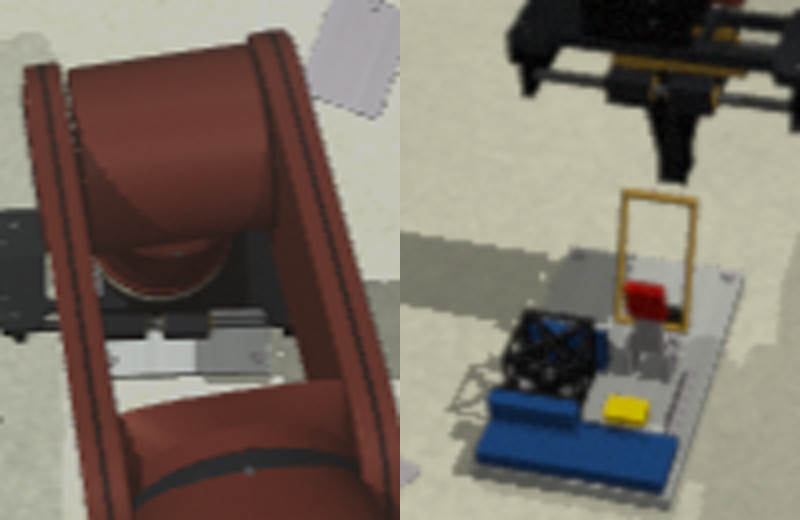

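```bash
python3 -c "
from h import *
print(proj('scene',[[.4985,.149,.117],[.4985,.149,.2],[.541,.15,.128]]))"
```

```text
[[268.82167413 213.46587269]
 [268.29353992 186.38557562]
 [264.77818165 220.03647321]]
```

Emit:
jog_arm(deltas=[0, 12, 0, 0, 0, 0, 24, 0, 0, 0, 0, 34, 0, 0, 0, 0, 44, 0, 0, 0, 0, 54, 0, 0, 0, 0, 62, 0, 0, 0, 0, 70, 0, 0, 0, 0, 78, 0, 0, 0, 0, 84, 0, 0, 0, 0, 84, 0, 0, 0, 0, 84, 0, 0, 0, 0, 70, 0, 10, 0, 0, 60, 0, 30, 0, 0, 60, 0, 60, 0, 0, 60, 0, 60, 0, 0, 60, 0, 60, 0, 0, 60, 0, 60, 0, 0, 60, 0, 60, 0])

```text
time: 4.33
tool_pos: [0.5569, 0.1485, 0.1852]
eef_rot: [-3.031, 1.569, -3.023]
ft_force: [-0.2, 0.0, 0.7]
opening: 0.005
```

```bash
python3 look.py a2
```

```text
top black_tip [([0.5815, 0.1477, 0.0938], 0.51)]
top black_bar []
top black_seat []
orange [[0.5591, -0.1504, 0.1326]]
scene black_tip [([0.5849, 0.1513, 0.0932], 0.77)]
scene black_bar [([0.654, 0.1497, 0.0264], 0.64)]
scene black_seat [([0.6375, 0.1512, 0.028], 0.89)]
orange []
4.8333 [0.55777355 0.14854883 0.18639559] [-0.55261386  0.14581449  0.46859261]
```

View pics/a2.png

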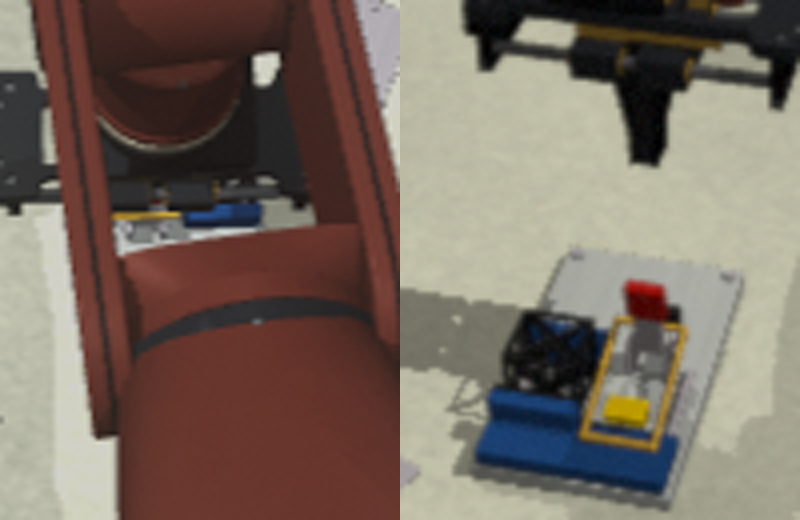

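Emit:
jog_arm(deltas=[0, 30, 0, 0, 0, 0, 54, 0, 0, 0, 0, 54, 0, 0, 0, 0, 54, 0, -35, 0, 0, 54, 0, -65, 0, 0, 54, 0, -90, 0, 0, 54, 0, -97, 0, 0, 54, 0, -97, 0, 0, 54, 0, -97, 0])

```text
time: 5.58
tool_pos: [0.612, 0.1487, 0.0903]
eef_rot: [0.135, 1.57, 0.143]
ft_force: [0.8, -0.8, 0.4]
opening: 0.0
```

Emit:
jog_arm(deltas=[0, -10, 0, 0, 0, 0, -20, 0, 0, 0, 0, -29, 0, 1, 0, 0, -37, 0, 1, 0, 0, -44, 0, 1, 0, 0, -51, 0, -1, 0, 0, -58, 0, -4, 0, 0, -64, 0, -8, 0, 0, -70, 0, -13, 0, 0, -70, 0, -13, 0, 0, -70, 0, -13, 0])

```text
time: 6.5
tool_pos: [0.5406, 0.1486, 0.0755]
eef_rot: [3.123, 1.569, 3.131]
ft_force: [0.9, -0.5, -0.1]
opening: 0.005
```

```bash
python3 look.py a3
```

```text
top black_tip []
top black_bar []
top black_seat []
orange [[0.5546, -0.1485, 0.1344]]
scene black_tip [([0.5122, 0.1501, 0.0663], 0.87)]
scene black_bar [([0.637, 0.1492, 0.0293], 0.64)]
scene black_seat [([0.6342, 0.1537, 0.028], 0.96), ([0.5187, 0.1499, 0.0671], 0.64)]
orange [[0.5562, -0.1482, 0.1316]]
7.0 [0.54188298 0.14857535 0.07655081] [-0.06529323  0.03283099  0.82199776]
```

View pics/a3.png

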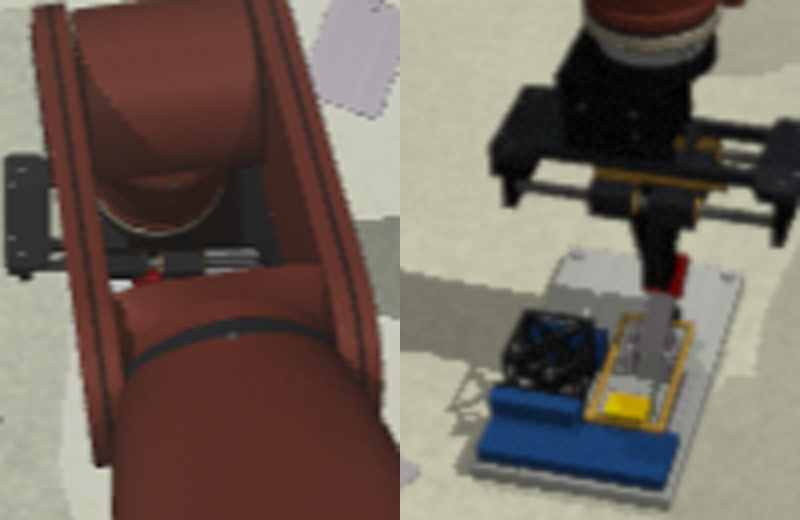

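Emit:
jog_arm(deltas=[0, -3, 0, -3, 0, 0, -6, 0, -7, 0, 0, -9, 0, -13, 0, 0, -11, 0, -17, 0, 0, -13, 0, -22, 0, 0, -14, 0, -27, 0, 0, -14, 0, -30, 0, 0, -14, 0, -32, 0, 0, -14, 0, -32, 0, 0, -14, 0, -32, 0])

```text
time: 7.83
tool_pos: [0.5267, 0.1486, 0.046]
eef_rot: [-2.988, 1.567, -2.98]
ft_force: [-10.3, -1.1, 19.5]
opening: 0.004
```

```bash
python3 look.py a4
```

```text
top black_tip []
top black_bar []
top black_seat []
orange [[0.5559, -0.1484, 0.1314]]
scene black_tip [([0.5037, 0.1499, 0.0306], 0.54)]
scene black_bar [([0.6383, 0.1504, 0.0276], 0.53)]
scene black_seat []
orange [[0.5605, -0.1465, 0.1352]]
8.3333 [0.52666246 0.14859211 0.04596411] [-11.87693368  -1.64483433  19.06221891]
```

View pics/a4.png

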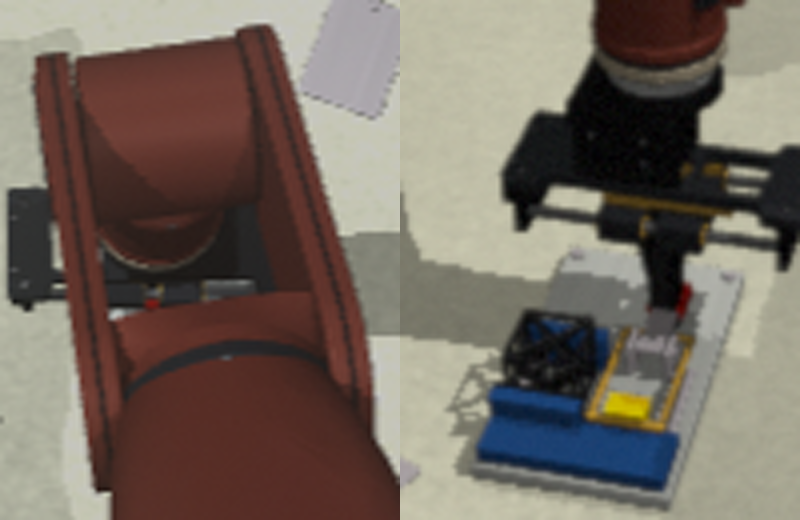

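Emit:
jog_arm(deltas=[0, 0, 0, 10, 0, 0, 0, 0, 40, 0, 0, 0, 0, 80, 0, 0, 0, 0, 120, 0, 0, 0, 0, 160, 0, 0, 0, 0, 185, 0, 0, -20, 30, 185, 0, 0, -45, 60, 185, 0, 0, -70, 90, 185, 0, 0, -95, 120, 185, 0, 0, -120, 150, 185, 0, 0, -145, 180, 185, 0, 0, -170, 210, 185, 0, 0, -190, 240, 185, 0, 0, -210, 270, 185, 0, 0, -230, 300, 185, 0, 0, -230, 300, 185, 0, 0, -230, 300, 185, 0])

```text
time: 9.83
tool_pos: [0.2964, 0.4497, 0.2291]
eef_rot: [-2.144, 1.57, -2.132]
ft_force: [-0.1, -0.5, 0.1]
opening: 0.009
```

```bash
python3 look.py a5
```

```text
top black_tip [([0.5047, 0.1475, 0.0326], 0.74)]
top black_bar [([0.6375, 0.1509, 0.0277], 0.66)]
top black_seat [([0.6359, 0.1519, 0.0271], 0.77)]
orange [[0.5561, -0.1485, 0.1316]]
scene black_tip [([0.5064, 0.1496, 0.0317], 0.7)]
scene black_bar [([0.6361, 0.1517, 0.0301], 0.68)]
scene black_seat [([0.6342, 0.1524, 0.0271], 0.59)]
orange [[0.5608, -0.1454, 0.1335]]
10.3333 [0.29829578 0.44813238 0.22960765] [ 0.15010828 -0.73225103  0.44711644]
```

View pics/a5.png

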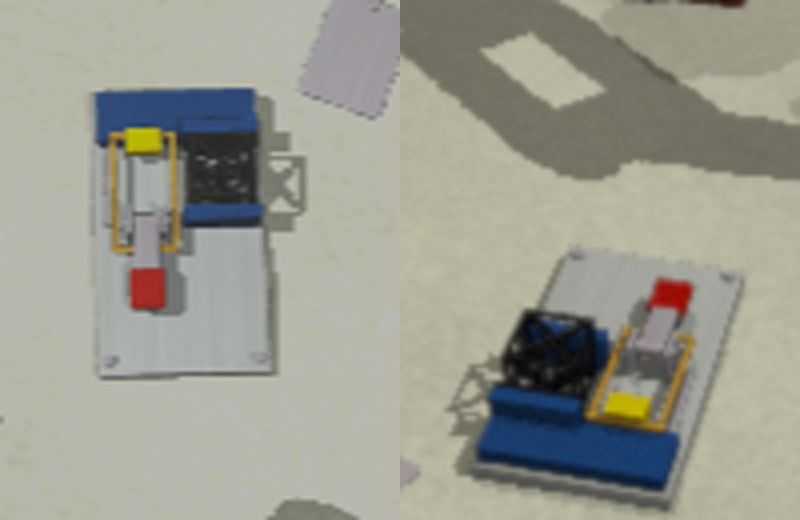

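```bash
python3 -c "
from h import *
print(ctrl.finish_job())"
```

```text
the job is handed in; nothing more can be done
None
```

The black print is clamped and the job is handed in, at about 10.3 s on the robot's clock. With the gripper closed, I flipped the brass loop forward from behind its bar. I then pushed the red lever back and down to its stop, with about 20 N on the tool at the end, and moved the arm well clear.

- **Loop over the keeper, lever still open:** the bar read about 17 mm past the seat in x and 2 mm below it. The lever was still where it started, at about -0.24 rad.
- **After letting go:** both cameras show the lever flat and the loop hooked. The tip is at z of about 32 mm and the pivot at about 30 mm, so the lever is at roughly 1.54 rad. The bar is about 2 mm from the seat in x and within about 3 mm in height.
- **Orange fixture:** its bar reads the same as at the start, within about 5 mm of measurement noise.

**Small mismatch:** the lever tip's x read about 5 mm short of what I expected for a fully flat lever. The networks are good to about 4 mm, and the height and the stop force both point to flat, so I accepted it. Before I moved the arm away, the top camera saw little of the fixture while I worked over it, so I relied mostly on the scene camera then.

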